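# Restock the roller rack under the wire shelf

### The arm

A 7-joint arm with a two-finger parallel gripper is mounted at the origin on the work surface. World frame = base frame: x ahead of the robot, y to its left, z up, the work surface at z = 0. Lengths are in m, angles in rad, forces in N, time in s.
With the tool pointing down it reaches from about 0.4 to 0.875 m from the base axis. Payload 19.3 kg.
Tool frame: the origin (TCP) lies where the fingers leave the gripper's body, on its centre line; the fingertips stand bot.tip_reach ahead of it and the grasp point (between the pads) lies 54 mm ahead of it (bot.tip_reach is the distance from the TCP to the fingertips, in m); z points along the fingers, y is the line along which they close (so a half turn about z gives the same grasp; the last joint's range is limited). The gripper opens to 85 mm and grips with 20 to 120 N. Pads are 22 mm wide; open, the fingers measure 114 mm over their backs; the gripper's body (76 mm by 85 mm) begins 54 mm behind the grasp point. The pads swing forward as they close: fully open they stand 13 mm farther back than shut.
Start: joints at [1.231, 0.521, -0.036, 1.599, 0.021, 1.021, -0.113], TCP at [0.167, -0.602, 0.304] pointing down, gripper open.
Joint ranges: [-2.91, 2.91], [-0.3, 2.13], [-1.5, 1.42], [0.17, 2.43], [-1.26, 4.41], [0.16, 1.93], [-2.52, 2.52]. Speed limits (rad/s): [1.89, 1.89, 2.39, 2.39, 3.01, 3.01, 3.01].

### API

Orientations are given as [roll, pitch, yaw] about the fixed x, y, z axes, in that order (R = Rz(yaw) Ry(pitch) Rx(roll)).
In Python, from workcell import bot gives the robot as it stands. The module is installed in compiled form; this text tells all that it offers.
- The arm moves only by the shell command python3 -m jog 'ROWS' [FORCE]. ROWS is JSON, a list that holds one entry, the list of rows, each a list of 7 numbers: the shift along the tool's x, y, z in mm, then the turn, a rotation vector about the tool's x, y, z in rad, then the opening, from 0 (shut) to 1 (fully open). In form: [[[tx, ty, tz, wx, wy, wz, fingers], ...]]. A call has 1 to 5 rows; each row shifts and turns the commanded pose from where the row before left it, along the tool's axes as they then stand; what a row does not reach is not made up. A row lasts 1/10 s, in which the tool goes at most 50 mm and 8.59 degrees, less where a joint would pass 70% of its speed; a pose out of reach is approached as far as the arm can. A call is refused whole if a number of a shift passes 50 or a number of a turn 0.15, either way. A call with a gripper value outside its range is refused whole. The fingers move at their own pace and stop on an object; FORCE is the grip in N (left out, the last holds). Time passes only in rows, so rows that do not move let the fingers close. It gives the time, the measured TCP pose, the force, the opening and the grip force at its end, in the units of the state.
- bot.observe(): the state, without advancing time (a new reading comes with each control period).
- bot.grab_frame(name): name is "scene" or "side" or "wrist"; returns a dict with "img" (420x560x3 uint8, red, green, blue), "intrinsics" (3x3 intrinsics, pixels), "k1" (the pictures are not rectified: a ray, as slopes to the right and down, at radius r is drawn at 1 + k1 r^2 times it, then the intrinsics apply), "R" (3x3) and "t" (3): a world point X has camera coordinates R X + t; the wrist camera has in their place "tool_from_camera" (4x4, takes a point from camera to tool coordinates, whose origin is the TCP and whose axes are the flange's). Camera axes: x right, y down, z forward; pixel columns grow to the right and rows downward; lengths in m; the calibration is good to about 2 mm. A picture is of the moment at which its call begins: read the wrist's pose just before it. There is no depth.
- bot.job_done(): hands the job in; it is judged then, once.
Trained networks look in a picture, given as the dict that the camera call returned (one of the last four; its "shot" number tells which), for a name from the list of things; names that differ only in an ending like _2 or _b are one class to them, and where a whole thing is asked for, a point or a joint stands for the part that bears it (a point fixed in the world has none). Each returns a list of dicts, best first, with "conf" (0 to 1); they miss things now and then, are a little off and sometimes report something else, mostly with a low value. They report only what shows in the picture. A call takes as long as a camera call.
- bot.trace(query, picture): "region" (420x560 bool, what is visible of it).
- bot.spot_point(query, picture): "xyz" ([x, y, z] in m, in world coordinates, good to about 4 mm: a listed point, or the origin of a listed thing).
The state is a dict: "clock": time; "qpos": joint angles; "qd": joint speeds; "joint_efforts": joint torques, N m; "position": TCP position; "tool_rot": TCP orientation; "force": force on the tool from outside, world axes, zero at the start; "moment": the same for the moment, N m; "grip_width": finger opening in m; "finger_force": force on a finger pad.
Only numpy, scipy, OpenCV 4.12 (cv2) and the standard library are available. Lean on these libraries where they do the work, as an engineer would, in place of code of your own. Each camera call takes 0.05 s, during which the arm holds its last target. There are 200 camera calls.

### The job

Restock the two-lane roller rack: load the loose carton into the lane where a carton already stands, and the loose tin into the lane where a tin already stands. The way in is the mouth at the rack's high end, under the edge of the wire shelf; each one must roll down and come to rest upright and lengthwise, right up against the one ahead of it. Knock nothing over and leave everything else where it is.

Things in the scene. Friction and masses are not known exactly. Their poses are not given: they have to be found in the camera images.
- rack: fixed two-lane gravity rack: sloped rollers under a wire shelf. Origin on the table midway between the lanes, straight below the shelf's near (robot-side) edge; x along the lanes from the loading mouth downhill, y left, z up. Lanes centred at y = +-47 mm, 76 mm wide between guides. Shelf posts 18 mm square at x = 75 and 260, y = +-120 mm. Nothing stands at x below -15 mm
- mouth_left (a point): on the centre line of the left lane (rack +y), below the shelf's near edge, on the plane of the roller tops: 95 mm above the table here and falling along the lane at 0.10 rad. Guides start here and rise 12 mm above this plane
- mouth_right (a point): the same point of the right lane (rack -y). In both lanes the first roller axis lies 4 mm inside the mouth (nothing carries a load before it), then one every 34 mm; rollers are 28 mm thick and turn freely
- shelf_edge (a point): middle of the underside of the shelf's near edge, 212 mm above the table: a level steel strip 252 mm long, 16 mm deep, 20 mm high (top at 232 mm). Behind it the level wire shelf covers the lanes to rack x = 278 mm, its underside 218 mm or more above the table
- carton: loose upright cardboard carton to load, 100 long (its x) x 58 wide (its y) x 95 mm high, 0.2 to 0.4 kg, centre of mass at its middle; stands on the table beside the rack's mouth, left or right, its long axis within about 0.4 rad of world x; either end may go first. Origin: centre of its underside, z up
- tin: loose plain metal tin to load, 100 long (its x) x 58 wide (its y) x 70 mm high, lower than the carton, 0.2 to 0.4 kg, centre of mass at its middle; stands on the table on the side opposite the carton, long axis within about 0.4 rad of world x; either end may go first. Origin: centre of its underside, z up
- carton_front: a carton of the same kind already standing in one of the lanes, against the stop plate, which lies 285 mm down the slope from the mouth; it marks the cartons' lane. Loose, same sizes; origin centre of its underside; x downhill along the lane, tilted 0.10 rad with it
- tin_front: a tin of the same kind already standing in the other lane, against the stop; it marks the tins' lane. Loose, same sizes; origin centre of its underside; x downhill along the lane, tilted 0.10 rad with it
- bottle_a: bystander, leave alone: amber bottle 60 mm dia, 210 mm tall, on the table beside the rack; origin centre of its underside
- bottle_b: bystander, leave alone: second amber bottle, 60 mm dia, 210 mm tall, on the table beside the rack; origin centre of its underside
- glass: bystander, leave alone: beer glass, 80 mm dia, 130 mm tall; origin centre of its underside
- coasters: bystander, leave alone: round stack of cork coasters, 94 mm dia, 24 mm high, on the table between the robot and the rack; origin centre of its underside
- jar: bystander, leave alone: glass jar with steel lid, 76 mm dia, 90 mm tall; origin centre of its underside
- brush: bystander, leave alone: brush lying near the right table side, less than 40 mm high; origin at its underside
- shelf_box: bystander, leave alone: small cardboard box 60 x 80 x 50 mm on the rack's wire shelf, its middle 95 to 120 mm behind the shelf's near edge; origin centre of its underside

How it is judged:
At the end, for the whole second after the job is handed in: Carton and tin each stand behind their like: centres 90 to 115 mm apart along the lane (touching is 100), within 25 mm sideways, 12 mm in height and 0.25 rad in line, all four within 0.25 rad of upright (the slope is 0.10) and at rest (under 20 mm/s); the front two within 20 mm of their starts (x of carton in the frame of carton_front between -0.115 and -0.09 m and y of carton in the frame of carton_front between -0.025 and 0.025 m and z of carton in the frame of carton_front between -0.012 and 0.012 m and angle between each of carton, carton_front, tin, tin_front's own z axis and vertical below 0.25 rad and angle between the x axis of carton and the x axis of carton_front, either way round below 0.25 rad and distance of each of carton_front, tin_front from where it was at the start of the episode below 0.02 m and linear speed of each of carton, carton_front, tin, tin_front below 0.02 m/s and x of tin in the frame of tin_front between -0.115 and -0.09 m and y of tin in the frame of tin_front between -0.025 and 0.025 m and z of tin in the frame of tin_front between -0.012 and 0.012 m and angle between the x axis of tin and the x axis of tin_front, either way round below 0.25 rad).
It fails at once if a bystander shifted more than 30 mm (distance of any of bottle_a, bottle_b, glass, coasters, jar, brush, shelf_box from where it was at the start of the episode above 0.03 m).
It fails at once if a bystander tipped more than 0.35 rad (angle between any of bottle_a, bottle_b, glass, coasters, jar, shelf_box's own z axis and vertical above 0.35 rad).
It fails at once if a carton or tin tipped over (more than 0.9 rad) (angle between any of carton, tin, carton_front, tin_front's own z axis and vertical above 0.9 rad).
It also fails if it takes over 62 s, if anything falls off the work surface, if the arm or the gripper's body presses on something with over 40 N, if the wrist force passes 120 N, or if a joint passes its speed limit or range.

## Working session

There is one attempt and no reset: what is moved stays moved. The work goes in short steps, Python scripts to look and compute and a shell command to move; the robot and the scene stay as the last step left them, time stands still between calls to the robot, and variables do not carry over. Pictures are saved under pics/ and viewed, at most 10 in all, crops included, and the job is handed in when it is done.

```bash
mkdir -p pics; cat > h.py <<'E'
import numpy as np,cv2
from workcell import bot
from scipy.spatial.transform import Rotation as Ro
np.set_printoptions(precision=4,suppress=True)
def save(f,n): cv2.imwrite('pics/'+n,f["img"][:,:,::-1])
def cam(f,st=None):
    # returns R,t world->cam
    if "R" in f and f.get("R") is not None: return np.array(f["R"]),np.array(f["t"])
    T=np.eye(4);T[:3,:3]=Ro.from_euler('xyz',st["tool_rot"]).as_matrix();T[:3,3]=st["position"]
    M=np.linalg.inv(T@np.array(f["tool_from_camera"]));return M[:3,:3],M[:3,3]
def plane(f,px,z,st=None):
    R,t=cam(f,st);K=np.array(f["intrinsics"]);px=np.atleast_2d(px).astype(float)
    p=cv2.undistortPoints(px[:,None],K,np.array([f["k1"],0,0,0.]))[:,0]
    d=np.c_[p,np.ones(len(p))]@R;c=-R.T@t
    return c+d*((z-c[2])/d[:,2])[:,None]
def proj(f,X,st=None):
    R,t=cam(f,st);x=np.atleast_2d(X)@R.T+t
    p=x[:,:2]/x[:,2:];r=(p**2).sum(1,keepdims=True);p=p*(1+f["k1"]*r);K=np.array(f["intrinsics"])
    return p@K[:2,:2].T+K[:2,2]
E
python3 - <<'E'
from h import *
s=bot.observe();print({k:np.array(v) for k,v in s.items()},bot.tip_reach)
for n in("scene","side"):
    f=bot.grab_frame(n);save(f,n+'0.png');R,t=cam(f);print(n,"cam at",-R.T@t)
    for q in "carton tin carton_front tin_front mouth_left mouth_right shelf_edge bottle_a glass coasters jar brush shelf_box rack".split():
        print(q,[(np.round(d["xyz"],3).tolist(),round(d["conf"],2)) for d in bot.spot_point(q,f)[:3]])
E
```

```text
{'clock': array(0.), 'qpos': array([ 1.2308,  0.522 , -0.0363,  1.6   ,  0.0212,  1.0211, -0.1128]), 'qd': array([ 0.0012, -0.0002, -0.0002,  0.0013, -0.0006, -0.0022,  0.0005]), 'joint_efforts': array([  0.0001, -92.7094,   1.9802, -36.9935,   0.0179,   0.0082,
         0.0001]), 'position': array([ 0.1665, -0.6021,  0.3033]), 'tool_rot': array([-3.1404,  0.0001,  0.2698]), 'force': array([ 0.0494, -0.5914, -0.0236]), 'moment': array([ 0.0256,  0.0414, -0.0252]), 'finger_force': array(0.), 'grip_width': array(0.0851)} 0.0726
scene cam at [1.014  0.8343 1.5017]
carton [([0.556, 0.003, 0.211], 0.75), ([0.512, -0.268, -0.0], 0.64)]
tin [([0.533, 0.327, 0.004], 0.68)]
carton_front [([0.791, -0.042, 0.072], 0.73)]
tin_front [([0.784, 0.054, 0.071], 0.63), ([0.556, 0.009, 0.001], 0.25)]
mouth_left [([0.556, 0.045, 0.095], 0.79)]
mouth_right [([0.556, -0.045, 0.095], 0.67)]
shelf_edge [([0.556, 0.001, 0.215], 0.7)]
bottle_a [([0.666, -0.421, 0.002], 0.88), ([0.712, 0.322, 0.002], 0.62)]
glass [([0.66, -0.25, -0.001], 0.65)]
coasters [([0.404, -0.032, -0.0], 0.57)]
jar [([0.624, 0.442, -0.0
[... 189 characters left out ...]
 0.002], 0.66), ([0.663, -0.25, 0.002], 0.45)]
tin [([0.528, 0.329, -0.002], 0.65)]
carton_front [([0.791, -0.042, 0.07], 0.86)]
tin_front [([0.788, 0.053, 0.07], 0.6)]
mouth_left [([0.553, 0.051, 0.097], 0.88)]
mouth_right [([0.554, -0.043, 0.095], 0.76), ([0.556, 0.053, 0.099], 0.37)]
shelf_edge [([0.556, 0.004, 0.211], 0.68)]
bottle_a [([0.712, 0.323, -0.0], 0.96)]
glass [([0.662, -0.252, 0.001], 0.63)]
coasters [([0.402, -0.028, -0.003], 0.66)]
jar [([0.621, 0.439, -0.004], 0.85)]
brush [([0.343, -0.424, 0.003], 0.78), ([0.513, -0.264, 0.001], 0.27)]
shelf_box [([0.655, 0.029, 0.233], 0.95), ([0.556, 0.051, 0.098], 0.72)]
rack [([0.555, 0.001, -0.002], 0.59), ([0.715, 0.327, 0.0], 0.42)]
```

View pics/scene0.png

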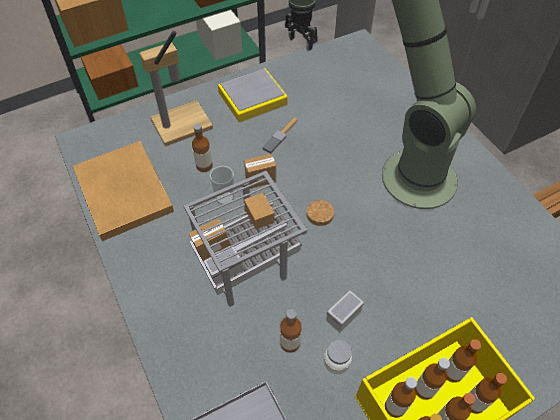

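View pics/side0.png

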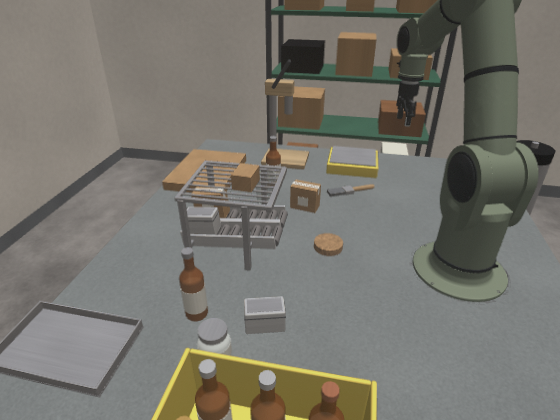

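```bash
python3 - <<'E'
from h import *
from scipy.optimize import minimize
for q,z,c in(("carton",.095,(.512,-.268)),("tin",.07,(.530,.328))):
  for n in("scene","side"):
    f=bot.grab_frame(n)
    best=None
    for d in bot.trace(q,f)[:3]:
        m=d["region"].astype(np.uint8);ys,xs=np.nonzero(m);
        e=plane(f,[[xs.mean(),ys.mean()]],z/2)[0];print(q,n,d["conf"],m.sum(),e)
        if np.hypot(*(e[:2]-c))<.06 and best is None: best=m
    if best is None: continue
    def sil(p):
        x,y,a=p;b=np.array([[i*.05,j*.029,k*z] for i in(-1,1) for j in(-1,1) for k in(0,1)])
        b[:,:2]=b[:,:2]@np.array([[np.cos(a),np.sin(a)],[-np.sin(a),np.cos(a)]])+[x,y]
        h=cv2.convexHull((proj(f,b)*16).astype(np.int32))
        o=np.zeros_like(best);cv2.fillConvexPoly(o,h,1,shift=4);return o
    def cost(p): o=sil(p);return 1-(o&best).sum()/(o|best).sum()
    rs=[minimize(cost,[*c,a],method="Nelder-Mead",options=dict(initial_simplex=[[*c,a],[c[0]+.01,c[1],a],[c[0],c[1]+.01,a],[*c,a+.15]])) for a in(-.4,-.2,0,.2,.4)]
    r=min(rs,key=lambda r:r.fun);print("FIT",r.x,r.fun)
E
```

```text
carton scene 0.97 643 [ 0.5021 -0.278   0.0475]
carton scene 0.51 5207 [ 0.6569 -0.0296  0.0475]
carton scene 0.41 637 [ 0.7867 -0.0838  0.0475]
FIT [ 0.507  -0.2678 -0.2265] 0.3166843783209352
carton side 0.62 848 [ 0.5124 -0.2614  0.0475]
FIT [ 0.5112 -0.2603 -0.0819] 0.06915477497255762
tin scene 0.85 899 [0.5292 0.3263 0.035 ]
FIT [0.5281 0.3262 0.2993] 0.07032057911065148
tin side 0.87 1440 [0.5296 0.3284 0.035 ]
FIT [0.5296 0.326  0.2857] 0.07335907335907332
```

Scene view: the carton is at about (260,168), behind the rack with the glass at (222,178). The tin is at (345,308) with a bottle and the jar nearby. The front carton is in the right lane, seen through the shelf at (208,237). The side view agrees: carton (305,196), tin (265,315), front tin near (203,218) in the left lane. So the carton goes right (y≈-0.045) and the tin goes left (y≈0.05). I plan to grip each from behind with the tool tilted about 0.8 rad so the gripper body stays outside the shelf.

```bash
python3 -m jog '[[[28,-29,5,0,0,0,1],[28,-29,5,0,0,0,1],[28,-29,5,0,0,0,1],[28,-29,5,0,0,0,1],[28,-29,5,0,0,0,1]]]'
python3 -m jog '[[[28,-29,5,0,0,0,1],[28,-29,5,0,0,0,1],[28,-29,5,0,0,0,1],[28,-29,5,0,0,0,1],[28,-29,5,0,0,0,1]]]'
python3 -m jog '[[[0,0,0,0,0,0.13,1],[0,0,0,0,0,0.13,1],[0,0,0,0,0,0.12,1],[0,0,0,0,0.13,0,1],[0,0,0,0,0.13,0,1]]]'
python3 -m jog '[[[0,0,0,0,0.13,0,1],[0,0,0,0,0.13,0,1],[0,0,0,0,0.13,0,1],[0,0,0,0,0.13,0,1],[0,0,0,0,0,0,1]]]'
python3 - <<'E'
from h import *
s=bot.observe();print(s["position"],s["tool_rot"],s["qpos"],s["clock"])
f=bot.grab_frame("wrist");save(f,'w1.png');print(f["tool_from_camera"])
for q in("carton",): print([(d["xyz"],d["conf"]) for d in bot.spot_point(q,f)])
E
```

```text
clock: 2.4
position: [0.2633, -0.4239, 0.2789]
tool_rot: [3.141, -0.0, 0.27]
force: [1.1, -0.9, -0.2]
grip_width: 0.0854
finger_force: 0.0
clock: 2.9
position: [0.3597, -0.2469, 0.254]
tool_rot: [3.141, -0.001, 0.27]
force: [1.2, -0.3, -0.4]
grip_width: 0.0856
finger_force: 0.0
clock: 3.4
position: [0.3599, -0.2482, 0.2542]
tool_rot: [3.14, -0.265, -0.109]
force: [0.9, 1.3, -1.2]
grip_width: 0.0853
finger_force: 0.0
clock: 3.9
position: [0.3642, -0.2419, 0.2567]
tool_rot: [-3.096, -0.522, -0.11]
force: [0.4, -0.7, -0.1]
grip_width: 0.0854
finger_force: 0.0
[ 0.3642 -0.2419  0.2567] [-3.0964 -0.5217 -0.1098] [ 1.0801  0.2451 -0.5295  2.3595 -0.8967  0.1942 -0.2239] 3.9
[[ 0.0011 -0.9529 -0.3033  0.0777]
 [ 1.      0.0009  0.0005 -0.0001]
 [-0.0002 -0.3033  0.9529 -0.0688]
 [ 0.      0.      0.      1.    ]]
[([0.5103, -0.2663, -0.0001], 0.9)]
```

View pics/w1.png

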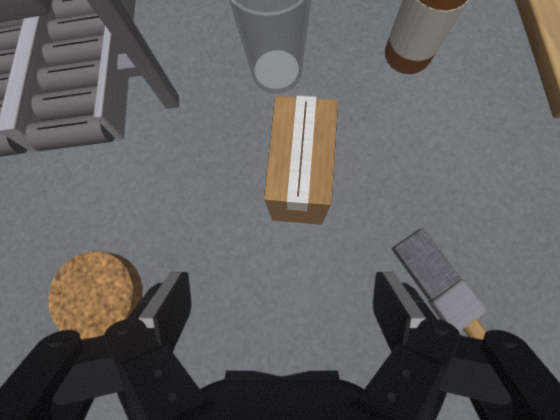

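The wrist view shows the carton in the clear, top face (274,97)-(337,205), with nothing between it and the gripper. The tilt stopped at about 0.52 rad because of joint limits near the base. That is enough if I grip high and near the rear end.

```bash
cat >> h.py <<'E'
from scipy.optimize import minimize
def fit(q,hh,c,n="wrist"):
    s=bot.observe();f=bot.grab_frame(n)
    L=[d["region"].astype(np.uint8) for d in bot.trace(q,f)[:3]]
    L=[m for m in L if np.hypot(*(plane(f,[np.argwhere(m).mean(0)[::-1]],hh/2,s)[0][:2]-c))<.06]
    if not L: print("none");return
    best=L[0]
    def cost(p):
        x,y,a=p;b=np.array([[i*.05,j*.029,k*hh] for i in(-1,1) for j in(-1,1) for k in(0,1)])
        b[:,:2]=b[:,:2]@np.array([[np.cos(a),np.sin(a)],[-np.sin(a),np.cos(a)]])+[x,y]
        h=cv2.convexHull((proj(f,b,s)*16).astype(np.int32));o=np.zeros_like(best);cv2.fillConvexPoly(o,h,1,shift=4)
        return 1-(o&best).sum()/(o|best).sum()
    r=min((minimize(cost,[*c,a],method="Nelder-Mead",options=dict(initial_simplex=[[*c,a],[c[0]+.01,c[1],a],[c[0],c[1]+.01,a],[*c,a+.15]])) for a in(-.4,-.2,0,.2,.4)),key=lambda r:r.fun)
    print("FIT",q,r.x,r.fun);return r.x
def Rt(yaw,tilt): return (Ro.from_euler('z',yaw)*Ro.from_euler('x',np.pi)*Ro.from_euler('y',tilt)).as_matrix()
def go(G,yaw,tilt,back=0):
    "deltas: turn first (rotvec in current tool), then shift in the turned tool frame; G=grasp point"
    s=bot.observe();R0=Ro.from_euler('xyz',s["tool_rot"]).as_matrix();R=Rt(yaw,tilt)
    p=np.array(G)-R[:,2]*(.054+back);d=p-s["position"]
    print("pos",np.array(s["position"]),"rot",np.array(s["tool_rot"]),"clk",s["clock"],"| TCP goal",p,"turn",Ro.from_matrix(R0.T@R).as_rotvec(),"shift after turn mm",R.T@d*1e3,"shift before turn",R0.T@d*1e3)
E
python3 - <<'E'
from h import *
x=fit("carton",.095,(.511,-.265))
if x is not None:
    G=[x[0]-.032*np.cos(x[2]),x[1]-.032*np.sin(x[2]),.077]
    go(G,x[2],.55,.06);go(G,x[2],.55,0)
E
```

```text
FIT carton [ 0.5121 -0.2663 -0.1824] 0.038951841359773365
pos [ 0.365  -0.2412  0.2568] rot [-3.0971 -0.5198 -0.1075] clk 4.1 | TCP goal [ 0.422  -0.2497  0.1742] turn [-0.0826  0.0316  0.0637] shift after turn mm [  5.9332  -2.0281 100.4856] shift before turn [  8.9532   6.7385 100.0555]
pos [ 0.365  -0.2412  0.2568] rot [-3.0971 -0.5198 -0.1075] clk 4.1 | TCP goal [ 0.4529 -0.2554  0.123 ] turn [-0.0826  0.0316  0.0637] shift after turn mm [  5.9332  -2.0281 160.4856] shift before turn [ 10.6868  11.7458 159.8211]
```

```bash
python3 -m jog '[[[2,2,25,0,0,0,1],[2,2,25,0,0,0,1],[2,2,25,0,0,0,1],[2,1,25,-0.08,0.03,0.06,1],[0,0,0,0,0,0,1]]]'
python3 - <<'E'
from h import *
x=fit("carton",.095,(.511,-.265))
print(bot.observe()["qpos"])
if x is not None:
    G=[x[0]-.032*np.cos(x[2]),x[1]-.032*np.sin(x[2]),.077]
    go(G,x[2],.55,0)
E
```

```text
clock: 4.6
position: [0.4214, -0.2629, 0.2175]
tool_rot: [-3.1, -0.498, -0.152]
force: [-0.5, -0.3, 0.7]
grip_width: 0.0852
finger_force: 0.0
FIT carton [ 0.5119 -0.2662 -0.1959] 0.04639130053494689
[ 0.7241  0.3738 -0.2019  2.2788 -1.2602  0.1619  0.0619]
pos [ 0.4194 -0.2627  0.2174] rot [-3.0988 -0.4978 -0.1519] clk 4.7 | TCP goal [ 0.4528 -0.2545  0.123 ] turn [-0.0647  0.053   0.0369] shift after turn mm [-22.7606 -14.5755  96.7663] shift before turn [-17.1432  -8.986   98.5879]
```

```bash
cat > kin.py <<'E'
from h import *
from itertools import product
from scipy.optimize import least_squares
D=[([1.2308,.522,-.0363,1.6,.0212,1.0211,-.1128],[.1665,-.6021,.3033],[-3.1404,.0001,.2698]),
([1.0801,.2451,-.5295,2.3595,-.8967,.1942,-.2239],[.3642,-.2419,.2567],[-3.0964,-.5217,-.1098]),
([.7241,.3738,-.2019,2.2788,-1.2602,.1619,.0619],[.4194,-.2627,.2174],[-3.0988,-.4978,-.1519])]
E=lambda a,q:Ro.from_euler(a,q)
def fk(q,P,S):
    h,l1,l2,l3,a,b=P
    A=E('z',a+S[0]*q[0])*E('y',q[1]);p=np.array([0,0,h])+A.apply([0,0,l1])
    A=A*E('z',S[1]*q[2])*E('y',S[4]*q[3]);p=p+A.apply([0,0,l2])
    A=A*E('z',S[2]*q[4])*E('y',S[5]*q[5]);p=p+A.apply([0,0,l3])
    return p,A*E('z',b+S[3]*q[6])
def res(P,S): 
    o=[]
    for q,p,r in D:
        x,R=fk(q,P,S);o+=list(x-p)+list((R.inv()*E('xyz',r)).as_rotvec()*.3)
    return np.array(o)
if __name__=="__main__":
    best=[]
    for S in product((1,-1),(1,-1),(1,-1),(1,-1),(1,-1),(1,-1)):
        for a,b in product((-2.5,-1,0,1.5,3),(0,1.5,3,-1.5)):
            try:r=least_squares(res,[.35,.4,.4,.25,a,b],args=(S,),max_nfev=60);best.append((r.cost,S,r.x))
            except Exception as e: pass
    best.sort(key=lambda t:t[0])
    for t in best[:3]: print(t)
E
python3 kin.py
```

```text
(np.float64(0.00021627815540633925), (-1, -1, -1, -1, 1, 1), array([ 0.2523,  0.5597,  0.4099,  0.223 , -0.0914, -4.796 ]))
(np.float64(0.00021627815540634207), (-1, -1, -1, -1, 1, 1), array([ 0.2523,  0.5597,  0.4099,  0.223 , -0.0914,  1.4871]))
(np.float64(0.00021627815540634427), (-1, -1, -1, -1, 1, 1), array([ 0.2523,  0.5597,  0.4099,  0.223 , -0.0914,  1.4871]))
```

```bash
cat > ik.py <<'E'
from kin import *
S=(-1,-1,-1,-1,1,1);P=least_squares(res,[.25,.56,.41,.22,-.09,1.487],args=(S,)).x
lo=np.array([-2.91,-.3,-1.5,.17,-1.26,.16,-2.52])+.02;hi=np.array([2.91,2.13,1.42,2.43,4.41,1.93,2.52])-.02
rng=np.random.default_rng(0)
def ik(p,R,n=12,x0=None):
    R=E('xyz',[0,0,0])*Ro.from_matrix(R);out=[]
    for k in range(n):
        q0=rng.uniform(lo,hi) if x0 is None or k else np.clip(x0,lo,hi)
        r=least_squares(lambda q:np.r_[(lambda x,A:np.r_[x-p,.3*(A.inv()*R).as_rotvec()])(*fk(q,P,S)),.002*(q[2])],q0,bounds=(lo,hi),max_nfev=60)
        e=np.linalg.norm(r.fun[:6])
        if e<.01: out.append(r.x)
    return out
if __name__=="__main__":
    for nm,G,yw in(("carton",(.481,-.26,.077),-.19),("mouthR",(.545,-.044,.175),0),("mouthL",(.54,.05,.152),0),("tin",(.50,.318,.055),.29)):
        for sgn in(1,-1):
          for t in(.2,.35,.5,.7,.85):
            # sgn -1: half turn about tool z (camera behind), tool z still forward
            R=Rt(yw,t)@(np.eye(3) if sgn>0 else np.diag([-1,-1,1]))
            o=ik(np.array(G)-.054*R[:,2],R)
            print(nm,sgn,t,len(o),"; ".join(str(np.round(q,2)) for q in sorted(o,key=lambda q:q[4])[::max(1,len(o)-1)]))
E
time python3 ik.py
```

```text
carton 1 0.2 8 [ 0.41  0.59  0.04  2.09 -0.31  0.28 -1.02]; [ 0.77  0.64 -0.47  2.09  0.68  0.34 -1.97]
carton 1 0.35 6 [ 0.41  0.58  0.08  2.18 -1.24  0.18 -0.08]; [ 0.83  0.64 -0.51  2.18  1.24  0.18 -2.5 ]
carton 1 0.5 7 [ 0.5   0.6  -0.    2.28  3.91  0.27  1.1 ]; [-0.32  1.18  1.4   2.29  4.39  1.35  0.31]
carton 1 0.7 6 [ 0.55  0.65 -0.    2.39  3.65  0.61  1.41]; [0.48 0.65 0.09 2.39 3.71 0.64 1.33]
carton 1 0.85 0 
carton -1 0.2 9 [ 0.44  0.59  0.    2.09 -0.24  0.28  2.05]; [ 0.81  0.65 -0.53  2.09  0.78  0.37  1.08]
carton -1 0.35 6 [ 0.83  0.64 -0.51  2.19  1.34  0.18  0.54]; [ 0.83  0.64 -0.51  2.19  1.34  0.18  0.54]
carton -1 0.5 8 [ 0.67  0.61 -0.24  2.28  3.43  0.2  -1.54]; [ 0.5   0.6   0.    2.28  3.91  0.27 -2.04]
carton -1 0.7 4 [ 0.55  0.65 -0.    2.39  3.65  0.61 -1.73]; [ 0.55  0.65 -0.    2.39  3.65  0.61 -1.73]
carton -1 0.85 0 
mouthR 1 0.2 6 [-0.06  0.43  0.08  2.03 -0.11  0.49 -1.46]; [-0.    0.42 -0.    2.03 -0.04  0.49 -1.53]
mouthR 1 0.35 8 [-0.03  0.39  0.04  2.13 -0.19  0.27 -1.38]; [ 0.04  0.39 -0.05  2.13 -0.05  0.27 -1.52]
mouthR 1 0.5 3 [-0.21  0.
[... 1867 characters left out ...]
[-0.8   0.72  0.04  2.29  2.71  0.57  1.54]
tin 1 0.85 6 [-0.8   0.79 -0.    2.35  2.72  0.85  1.49]; [-0.8   0.79  0.    2.35  2.72  0.85  1.49]
tin -1 0.2 9 [-0.69  0.67  0.    1.98  0.2   0.3   0.99]; [-0.33  0.74 -0.52  1.98  0.98  0.49  0.29]
tin -1 0.35 8 [-0.64  0.66 -0.1   2.08  1.23  0.18 -0.04]; [-0.49  0.68 -0.3   2.08  1.4   0.3  -0.17]
tin -1 0.5 6 [-0.74  0.67 -0.    2.18  2.39  0.25 -1.23]; [-0.74  0.67  0.    2.18  2.39  0.25 -1.23]
tin -1 0.7 7 [-0.77  0.72 -0.    2.29  2.67  0.58 -1.56]; [-0.77  0.72  0.    2.29  2.67  0.58 -1.56]
tin -1 0.85 5 [-0.8   0.79 -0.    2.35  2.72  0.85 -1.65]; [-0.8   0.79  0.    2.35  2.72  0.85 -1.65]
real	0m50.420s
user	0m49.777s
sys	0m0.315s
```

```bash
python3 - <<'E'
from h import *
go((.4776,-.2597,.078),-.19,.35,.07);go((.4776,-.2597,.078),-.19,.35,0)
E
```

```text
pos [ 0.4194 -0.2627  0.2174] rot [-3.0988 -0.4978 -0.1519] clk 4.7 | TCP goal [ 0.4358 -0.2517  0.1945] turn [-0.0584 -0.147   0.0379] shift after turn mm [  5.35   -13.975   26.3803] shift before turn [  1.8656 -12.2573  27.6789]
pos [ 0.4194 -0.2627  0.2174] rot [-3.0988 -0.4978 -0.1519] clk 4.7 | TCP goal [ 0.4594 -0.2562  0.1287] turn [-0.0584 -0.147   0.0379] shift after turn mm [  5.35   -13.975   96.3803] shift before turn [-8.4569 -8.385  96.8053]
```

```bash
python3 -m jog '[[[0,0,0,-0.06,-0.14,0.04,1],[5,-14,0,0,0,0,1],[0,0,26,0,0,0,1],[0,0,0,0,0,0,1]]]'
python3 - <<'E'
from h import *
print(bot.observe()["qpos"]);go((.4776,-.2597,.078),-.19,.35,0)
E
```

```text
clock: 5.1
position: [0.4395, -0.2523, 0.1967]
tool_rot: [-3.097, -0.453, -0.161]
force: [-0.8, -0.6, 0.0]
grip_width: 0.0855
finger_force: 0.0
[ 0.5642  0.4243 -0.0809  2.2526 -1.2599  0.162  -0.0004]
pos [ 0.4395 -0.2523  0.1967] rot [-3.0971 -0.4529 -0.1607] clk 5.1 | TCP goal [ 0.4594 -0.2562  0.1287] turn [-0.0559 -0.1023  0.0293] shift after turn mm [-4.2568  0.1005 70.8012] shift before turn [-11.5204   3.8041  69.8838]
```

```bash
python3 -m jog '[[[0,0,0,-0.06,-0.10,0.03,1],[0,0,0,0,0,0,1]]]'
python3 - <<'E'
from h import *
print(bot.observe()["qpos"]);go((.4776,-.2597,.078),-.19,.35,0)
E
```

```text
clock: 5.3
position: [0.44, -0.2525, 0.1952]
tool_rot: [-3.108, -0.417, -0.178]
force: [1.1, 0.5, 0.0]
grip_width: 0.0852
finger_force: 0.0
[ 0.4259  0.4277  0.0696  2.2436 -1.1626  0.1994 -0.1393]
pos [ 0.44   -0.2525  0.1952] rot [-3.1083 -0.4167 -0.1781] clk 5.3 | TCP goal [ 0.4594 -0.2562  0.1287] turn [-0.0378 -0.0665  0.0122] shift after turn mm [-4.2514 -0.0006 69.2542] shift before turn [-8.8583  2.5277 68.7703]
```

```bash
python3 -m jog '[[[0,0,0,-0.04,-0.06,0.01,1],[0,0,0,0,0,0,1],[0,0,0,0,0,0,1]]]'
python3 - <<'E'
from h import *
print(bot.observe()["qpos"]);go((.4776,-.2597,.078),-.19,.35,0)
E
```

```text
clock: 5.6
position: [0.4404, -0.2519, 0.1942]
tool_rot: [-3.128, -0.38, -0.181]
force: [-0.5, -0.0, -0.2]
grip_width: 0.0852
finger_force: 0.0
[ 0.301   0.4369  0.2021  2.2341 -1.0712  0.2321 -0.2587]
pos [ 0.4404 -0.2519  0.1942] rot [-3.1282 -0.3802 -0.1815] clk 5.6 | TCP goal [ 0.4594 -0.2562  0.1287] turn [-0.0164 -0.0301  0.0082] shift after turn mm [-4.1705  0.6214 68.1429] shift before turn [-6.2311  1.697  67.9671]
```

Near enough in tilt; descend.

```bash
python3 -m jog '[[[-2,1,0,-0.02,-0.03,0.01,1],[-2,0,17,0,0,0,1],[0,0,17,0,0,0,1],[0,0,17,0,0,0,1],[0,0,0,0,0,0,1]]]'
python3 - <<'E'
from h import *
print(bot.observe()["qpos"]);go((.4776,-.2597,.078),-.19,.35,0)
s=bot.observe();f=bot.grab_frame("wrist");save(f,'w2.png')
E
```

```text
clock: 6.1
position: [0.4533, -0.2571, 0.1445]
tool_rot: [3.14, -0.344, -0.19]
force: [0.5, -0.8, 0.7]
grip_width: 0.0854
finger_force: 0.0
[ 0.339   0.553   0.1349  2.2069 -1.2631  0.1609 -0.0862]
pos [ 0.4533 -0.2571  0.1445] rot [ 3.1399 -0.3445 -0.1904] clk 6.1 | TCP goal [ 0.4594 -0.2562  0.1287] turn [ 0.0018  0.0055 -0.0004] shift after turn mm [ 0.0284 -2.0153 16.8252] shift before turn [ 0.1209 -2.0451 16.8212]
```

View pics/w2.png

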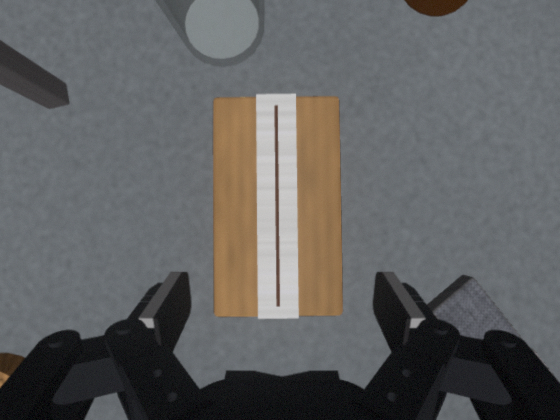

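The view shows the carton straight between the open pads: edges at x=213 and 341, fingers at about 188 and 375. I'll descend the last 17 mm and grip.

```bash
python3 -m jog '[[[0,-1,6,0,-0.02,0,1],[0,-1,6,0,-0.02,0,1],[0,0,5,0,0,0,1],[0,0,0,0,0,0,1]]]'
python3 - <<'E'
from h import *
print(bot.observe()["qpos"]);go((.4776,-.2597,.078),-.19,.31,0)
E
```

```text
clock: 6.55
position: [0.46, -0.2561, 0.1299]
tool_rot: [3.14, -0.308, -0.196]
force: [-0.7, 0.1, 0.2]
grip_width: 0.0855
finger_force: 0.0
[ 0.2694  0.598   0.2091  2.1813 -1.2172  0.1962 -0.1596]
pos [ 0.46   -0.2561  0.1299] rot [ 3.1397 -0.3076 -0.1964] clk 6.55 | TCP goal [ 0.4614 -0.2566  0.1294] turn [ 0.0038  0.0024 -0.006 ] shift after turn mm [1.3001 0.2037 0.9457] shift before turn [1.3036 0.1922 0.9434]
```

```bash
python3 -m jog '[[[0,0,0,0,0,0,0],[0,0,0,0,0,0,0],[0,0,0,0,0,0,0],[0,0,0,0,0,0,0],[0,0,0,0,0,0,0]]]' 70
python3 -m jog '[[[0,0,0,0,0,0,0],[0,0,0,0,0,0,0],[3,0,-9,0,0,0,0],[6,0,-19,0,0,0,0],[6,0,-19,0,0,0,0]]]'
python3 -m jog '[[[6,0,-19,0,0,0,0],[6,0,-19,0,0,0,0],[6,0,-19,0,0,0,0],[6,0,-19,0,0,0,0],[0,0,0,0,0,0,0]]]'
python3 - <<'E'
from h import *
print(bot.observe()["qpos"])
for n in("side","wrist"):
    f=bot.grab_frame(n);print(n,[(d["xyz"],d["conf"]) for d in bot.spot_point("carton",f)[:2]])
# place goal: nominal grasp point
f=bot.grab_frame("wrist")
go((.510,-.045,.20),.01,.29,0)
E
```

```text
clock: 7.05
position: [0.4598, -0.2564, 0.1304]
tool_rot: [3.139, -0.307, -0.194]
force: [-5.5, 1.2, 11.6]
grip_width: 0.0577
finger_force: 73.3
clock: 7.55
position: [0.4596, -0.256, 0.1797]
tool_rot: [3.139, -0.306, -0.195]
force: [1.3, 0.7, -1.3]
grip_width: 0.0572
finger_force: 75.2
clock: 8.05
position: [0.4607, -0.2559, 0.2607]
tool_rot: [3.139, -0.309, -0.193]
force: [-0.2, 0.4, -1.9]
grip_width: 0.0573
finger_force: 75.4
[-0.132   0.4241  0.7286  2.1167 -0.7969  0.5292 -0.5901]
side [([0.5152, -0.2636, 0.13], 0.69)]
wrist [([0.5119, -0.2656, 0.127], 0.72)]
pos [ 0.4598 -0.2555  0.2579] rot [ 3.1392 -0.3051 -0.1934] clk 8.3 | TCP goal [ 0.4946 -0.0452  0.2517] turn [ 0.062  -0.0148 -0.1945] shift after turn mm [  33.5749 -210.0149   16.4783] shift before turn [  -7.8728 -213.1451    3.5016]
```

```bash
python3 -m jog '[[[-12,0,-4,0.03,0,-0.1,0],[-12,0,-4,0.03,0,-0.09,0],[0,-30,0,0,0,0,0],[0,-30,0,0,0,0,0],[0,-30,0,0,0,0,0]]]'
python3 -m jog '[[[0,-30,0,0,0,0,0],[0,-30,0,0,0,0,0],[0,-30,0,0,0,0,0],[0,0,0,0,0,0,0],[0,0,0,0,0,0,0]]]'
python3 - <<'E'
from h import *
s=bot.observe();print(s["qpos"],s["grip_width"])
R=Rt(.01,.29);T=np.array([.437,-.0455,.240]);go(T+.054*R[:,2],.01,.29)
f=bot.grab_frame("wrist");save(f,"w3.png")
for q in("mouth_left","mouth_right","shelf_edge","carton"):print(q,[(d["xyz"],d["conf"]) for d in bot.spot_point(q,f)[:2]])
E
```

```text
clock: 8.8
position: [0.434, -0.1617, 0.2584]
tool_rot: [3.139, -0.305, 0.004]
force: [0.7, 0.5, -1.5]
grip_width: 0.0572
finger_force: 75.7
clock: 9.3
position: [0.4341, -0.0716, 0.2584]
tool_rot: [3.138, -0.305, 0.008]
force: [-0.1, -0.4, -1.9]
grip_width: 0.057
finger_force: 75.6
[-0.6152  0.2748  0.7806  2.3208 -0.642   0.3842 -0.8757] 0.057013386744636
pos [ 0.4341 -0.0716  0.2584] rot [ 3.1385 -0.305   0.0081] clk 9.3 | TCP goal [ 0.437  -0.0455  0.24  ] turn [ 0.0037 -0.015  -0.0019] shift after turn mm [ -2.2644 -26.0757  18.5105] shift before turn [ -2.5901 -26.1388  18.3783]
mouth_left [([0.5585, 0.0469, 0.092], 0.9), ([0.6616, -0.2507, 0.0045], 0.4)]
mouth_right []
shelf_edge [([0.5566, 0.002, 0.2156], 0.92)]
carton [([0.4877, -0.07, 0.1248], 0.93)]
```

View pics/w3.png

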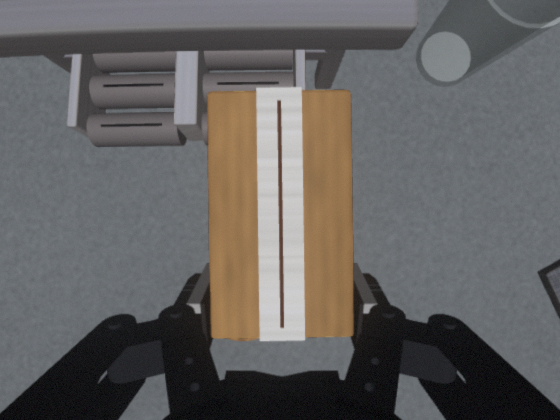

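The carton is held square at (208-352, 90-340), still to the right of its lane. Guide front ends show at about (75,128), (187,124) and (300,90).

```bash
python3 - <<'E'
from h import *
s=bot.observe();f=bot.grab_frame("wrist")
print(plane(f,[[75,128],[177,124],[199,124],[295,88],[305,88],[148,146],[93,146]],.107,s)[:, :2])
print(plane(f,[[208,90],[352,90],[210,340],[352,338]],.2235,s)[:,:2])
print(plane(f,[[413,42],[416,30]],.212,s)[:,:2], plane(f,[[177,52],[197,52]],.107,s)[:,:2],plane(f,[[413,2],[416,30]],.232,s)[:,:2])
E
```

```text
[[ 0.5522  0.0856]
 [ 0.5548  0.0063]
 [ 0.5548 -0.0106]
 [ 0.5825 -0.0834]
 [ 0.5826 -0.091 ]
 [ 0.538   0.0284]
 [ 0.5382  0.0712]]
[[ 0.5358 -0.044 ]
 [ 0.5361 -0.1006]
 [ 0.4375 -0.0451]
 [ 0.4384 -0.1011]]
[[ 0.5621 -0.13  ]
 [ 0.5675 -0.1314]] [[ 0.6104  0.007 ]
 [ 0.6103 -0.0084]] [[ 0.5664 -0.1217]
 [ 0.5557 -0.1227]]
```

```bash
python3 -m jog '[[[-2,-13,13,0,0,0,0],[-2,-13,12,0,0,0,0],[0,0,0,0,0,0,0],[0,0,0,0,0,0,0]]]'
python3 - <<'E'
from h import *
s=bot.observe();R=Rt(.01,.29);T=np.array([.437,-.0455,.232]);go(T+.054*R[:,2],.01,.30)
f=bot.grab_frame("wrist");print([(d["xyz"],d["conf"]) for d in bot.spot_point("carton",f)[:2]])
f=bot.grab_frame("side");print([(d["xyz"],d["conf"]) for d in bot.spot_point("carton",f)[:2]])
E
```

```text
clock: 10.0
position: [0.4377, -0.047, 0.2337]
tool_rot: [3.138, -0.305, 0.005]
force: [-0.3, -0.2, -1.5]
grip_width: 0.0572
finger_force: 75.6
pos [ 0.4377 -0.047   0.2337] rot [ 3.1384 -0.3052  0.0054] clk 10.0 | TCP goal [ 0.4365 -0.0455  0.2318] turn [ 0.0045 -0.0052 -0.0044] shift after turn mm [-1.7036 -1.4577  1.4259] shift before turn [-1.7174 -1.4567  1.4103]
[([0.4894, -0.047, 0.1015], 0.71)]
[([0.492, -0.0456, 0.1026], 0.62)]
```

```bash
python3 -m jog '[[[10,-1,3,0,0,0,0],[10,0,3,0,0,0,0],[10,0,3,0,0,0,0],[10,0,3,0,0,0,0],[0,0,0,0,0,0,0]]]'
python3 -m jog '[[[10,0,3,0,0,0,0],[10,0,3,0,0,0,0],[10,0,3,0,0,0,0],[5,0,2,0,0,0,0],[0,0,0,0,0,0,0]]]'
```

```text
clock: 10.7
position: [0.481, -0.045, 0.2342]
tool_rot: [3.138, -0.306, 0.007]
force: [0.4, 0.5, -2.5]
grip_width: 0.0571
finger_force: 75.6
clock: 11.2
position: [0.5168, -0.0448, 0.2341]
tool_rot: [3.138, -0.306, 0.006]
force: [-0.3, -0.6, -2.9]
grip_width: 0.0568
finger_force: 75.6
```

```bash
python3 -m jog '[[[4,0,1,0,0,0,0],[-1,0,4,0,0,0,0],[0,0,0,0,0,0,0]]]'
python3 -m jog '[[[-1,0,2,0,0,0,0],[0,0,0,0,0,0,0]]]'
python3 -m jog '[[[0,0,2,0,0,0,0],[0,0,0,0,0,0,0]]]'
python3 - <<'E'
from h import *
f=bot.grab_frame("side");save(f,"s1.png");print([(d["xyz"],d["conf"]) for d in bot.spot_point("carton",f)[:3]])
E
```

```text
clock: 11.5
position: [0.5203, -0.0447, 0.2299]
tool_rot: [3.139, -0.305, 0.006]
force: [0.1, -0.5, -1.7]
grip_width: 0.0572
finger_force: 75.6
clock: 11.7
position: [0.52, -0.0447, 0.2279]
tool_rot: [3.139, -0.305, 0.006]
force: [0.1, 0.3, -1.4]
grip_width: 0.0573
finger_force: 75.6
clock: 11.9
position: [0.5208, -0.0447, 0.2261]
tool_rot: [3.139, -0.305, 0.006]
force: [1.0, -0.1, -1.3]
grip_width: 0.0573
finger_force: 75.6
[([0.5747, -0.0418, 0.0981], 0.62)]
```

View pics/s1.png

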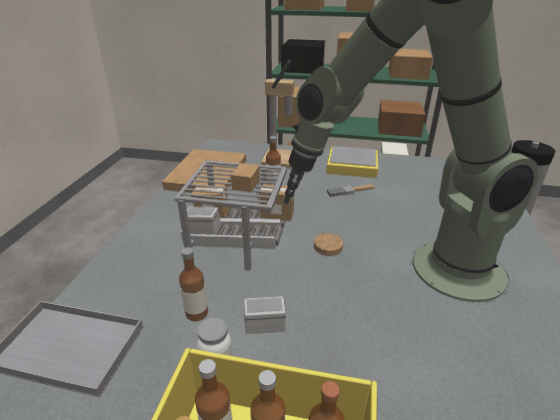

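The carton's nose is under the shelf in the right lane at (278,205), with the gripper outside the edge. I'll touch down and open.

```bash
python3 -m jog '[[[0,0,1,0,-0.03,0,0],[0,0,0,0,0,0,0],[0,0,0,0,0,0,1],[0,0,0,0,0,0,1],[0,0,0,0,0,0,1]]]'
python3 -m jog '[[[0,0,0,0,0,0,1],[0,0,0,0,0,0,1],[0,0,0,0,0,0,1],[0,0,0,0,0,0,1],[0,0,0,0,0,0,1]]]'
python3 - <<'E'
from h import *
for n in("side","scene"):
    f=bot.grab_frame(n);save(f,n+"2.png")
    for q in("carton","carton_front"):print(n,q,[(d["xyz"],d["conf"]) for d in bot.spot_point(q,f)[:3]])
E
```

```text
clock: 12.5
position: [0.521, -0.0447, 0.2253]
tool_rot: [3.139, -0.276, 0.006]
force: [-0.1, 0.4, 0.0]
grip_width: 0.0856
finger_force: 0.0
clock: 13.0
position: [0.5211, -0.0447, 0.2253]
tool_rot: [3.139, -0.276, 0.006]
force: [0.4, 0.2, -0.1]
grip_width: 0.0856
finger_force: 0.0
side carton [([0.6474, -0.042, 0.087], 0.91)]
side carton_front [([0.7918, -0.039, 0.0712], 0.58)]
scene carton [([0.6684, -0.043, 0.084], 0.83), ([0.6664, -0.4182, 0.0037], 0.36)]
scene carton_front [([0.791, -0.0401, 0.0707], 0.59), ([0.6709, -0.0432, 0.0833], 0.59), ([0.6186, 0.4408, 0.0003], 0.3)]
```

```bash
python3 -m jog '[[[-20,0,-25,0,0,0,1],[-25,0,-30,0,0.05,0,1],[0,-40,-10,0,0,0,1],[0,-45,0,0,0,0,1],[0,-45,0,0,0,0,1]]]'
python3 -m jog '[[[0,-45,0,0,0,-0.14,1],[0,0,0,0,0,-0.15,1],[0,0,0,0,0,-0.15,1],[0,0,0,0,0,-0.15,1],[0,0,0,0,0,-0.15,1]]]'
python3 -m jog '[[[0,0,0,0,0,-0.15,1],[0,0,0,0,0,-0.15,1],[0,0,0,0,0,-0.15,1],[0,0,0,0,0,-0.15,1],[0,0,0,0,0,-0.15,1]]]'
python3 - <<'E'
from h import *
s=bot.observe();print(s["qpos"],s["position"],s["tool_rot"])
for n in("side","scene"):
    f=bot.grab_frame(n)
    for q in("carton","carton_front"):print(n,q,[(d["xyz"],d["conf"]) for d in bot.spot_point(q,f)[:3]])
E
```

```text
clock: 13.8
position: [0.4607, 0.0646, 0.2727]
tool_rot: [3.14, -0.326, 0.004]
force: [1.2, -0.5, -0.4]
grip_width: 0.0856
finger_force: 0.0
clock: 14.3
position: [0.4605, 0.1089, 0.272]
tool_rot: [2.915, -0.235, 0.78]
force: [-0.4, -0.4, 0.3]
grip_width: 0.0852
finger_force: 0.0
clock: 14.8
position: [0.4605, 0.1086, 0.272]
tool_rot: [2.818, -0.021, 1.506]
force: [0.8, -0.2, -0.2]
grip_width: 0.0851
finger_force: 0.0
[-0.9282  0.2663  0.5963  2.2376 -0.0853  0.379  -0.3654] [0.4605 0.1086 0.272 ] [ 2.8176 -0.021   1.5056]
side carton [([0.6907, -0.0424, 0.0826], 0.66)]
side carton_front [([0.7932, -0.0435, 0.075], 0.79)]
scene carton [([0.6913, -0.0427, 0.082], 0.76), ([0.5576, 0.0035, 0.2137], 0.7), ([0.79, -0.0396, 0.0678], 0.35)]
scene carton_front [([0.7896, -0.04, 0.0732], 0.8)]
```

The carton is home: x≈0.691 against the front carton's 0.791. On to the tin, continuing the half turn.

```bash
python3 -m jog '[[[0,0,0,0,0,-0.15,1],[0,0,0,0,0,-0.15,1],[0,0,0,0,0,-0.15,1],[0,0,0,0,0,-0.15,1],[0,0,0,0,0,-0.15,1]]]'
python3 -m jog '[[[0,0,0,0,0,-0.15,1],[0,0,0,0,0,-0.15,1],[0,0,0,0,0,-0.15,1],[0,0,0,0,0,-0.15,1],[0,0,0,0,0,-0.15,1]]]'
python3 -m jog '[[[0,0,0,0,0,-0.15,1],[0,0,0,0,0,-0.15,1],[0,0,0,0,0,-0.13,1],[0,0,0,0,0,0,1]]]'
cat >> h.py <<'E'
def go2(G,yaw,tilt,back=0):
    s=bot.observe();R0=Ro.from_euler('xyz',s["tool_rot"]).as_matrix();R=Rt(yaw,tilt)@np.diag([-1,-1,1])
    p=np.array(G)-R[:,2]*(.054+back);d=p-s["position"]
    print("q",s["qpos"],"pos",np.array(s["position"]),"rot",np.array(s["tool_rot"]),"clk",s["clock"],"| TCP goal",p,"turn",Ro.from_matrix(R0.T@R).as_rotvec(),"shift after turn mm",R.T@d*1e3,"shift before turn",R0.T@d*1e3)
E
python3 - <<'E'
from h import *
y=.29;G=(.529-.034*np.cos(y),.326-.034*np.sin(y),.052)
go2(G,y,.6,.12)
E
```

```text
clock: 15.6
position: [0.4605, 0.1087, 0.2719]
tool_rot: [2.886, 0.202, 2.224]
force: [-0.5, -0.8, -0.6]
grip_width: 0.0852
finger_force: 0.0
clock: 16.1
position: [0.4605, 0.1087, 0.2718]
tool_rot: [3.095, 0.321, 2.992]
force: [0.9, -0.8, 0.1]
grip_width: 0.0852
finger_force: 0.0
clock: 16.5
position: [0.4605, 0.1086, 0.2718]
tool_rot: [-3.047, 0.31, -2.842]
force: [-0.1, 0.2, 0.0]
grip_width: 0.0852
finger_force: 0.0
q [-0.507   0.2286  0.0896  2.2198  0.2821  0.4121  1.1897] pos [0.4605 0.1086 0.2718] rot [-3.0465  0.3104 -2.8422] clk 16.5 | TCP goal [0.4023 0.2882 0.1956] turn [-0.0902 -0.289   0.0223] shift after turn mm [ 46.7075 188.7583  60.3617] shift before turn [ 25.8306 194.7482  53.4859]
```

```bash
python3 -m jog '[[[5,39,5,0,0,0,1],[5,39,5,0,0,0,1],[5,39,5,0,0,0,1],[5,39,5,0,0,0,1],[5,39,5,0,0,0,1]]]'
python3 -m jog '[[[0,0,0,-0.05,-0.1,0,1],[0,0,0,-0.04,-0.1,0.02,1],[0,0,0,0,-0.09,0,1],[0,0,0,0,0,0,1],[0,0,0,0,0,0,1]]]'
python3 - <<'E'
from h import *
x=fit("tin",.07,(.529,.326))
y=.29
if x is not None: y=x[2]
else: x=(.529,.326)
G=(x[0]-.034*np.cos(y),x[1]-.034*np.sin(y),.052)
go2(G,y,.6,.06)
go2(G,y,.45,.06)
E
```

```text
clock: 17.0
position: [0.3931, 0.2902, 0.2226]
tool_rot: [-3.048, 0.312, -2.849]
force: [1.0, 1.1, 0.0]
grip_width: 0.0855
finger_force: 0.0
clock: 17.5
position: [0.3996, 0.2856, 0.2241]
tool_rot: [-3.087, 0.484, -2.842]
force: [0.1, -0.3, -0.1]
grip_width: 0.0856
finger_force: 0.0
FIT tin [0.5315 0.3267 0.2734] 0.055619930475086954
q [-1.2065  0.372   0.3733  2.3092  1.0383  0.2015 -0.0213] pos [0.3999 0.2854 0.2243] rot [-3.0871  0.4845 -2.8421] clk 17.6 | TCP goal [0.4368 0.3002 0.1461] turn [-0.0409 -0.1149  0.0256] shift after turn mm [11.5596  4.2765 86.7968] shift before turn [ 1.3884  8.0095 87.2898]
q [-1.2065  0.372   0.3733  2.3092  1.0383  0.2015 -0.0213] pos [0.3999 0.2854 0.2243] rot [-3.0871  0.4845 -2.8421] clk 17.6 | TCP goal [0.451  0.3042 0.1547] turn [-0.0427  0.0351  0.0224] shift after turn mm [-18.5769   4.2765  86.2695] shift before turn [-15.6771   7.5852  86.617 ]
```

```bash
python3 -m jog '[[[0,0,10,-0.02,-0.04,0.01,1],[0,0,10,-0.02,-0.04,0.01,1],[0,0,0,0,-0.03,0,1],[0,0,0,0,0,0,1],[0,0,0,0,0,0,1]]]'
python3 - <<'E'
from h import *
y=.282;G=(.530-.034*np.cos(y),.3265-.034*np.sin(y),.052)
go2(G,y,.6,.06)
E
```

```text
clock: 18.1
position: [0.4065, 0.2841, 0.2179]
tool_rot: [-3.096, 0.555, -2.847]
force: [0.8, 0.3, 0.2]
grip_width: 0.0852
finger_force: 0.0
q [-1.1979  0.3949  0.3594  2.3448  1.6509  0.2067 -0.6484] pos [0.4065 0.2841 0.2179] rot [-3.0955  0.5547 -2.8469] clk 18.1 | TCP goal [0.4355 0.2991 0.1461] turn [-0.0391 -0.045   0.0117] shift after turn mm [14.0981  6.3275 77.3688] shift before turn [10.5136  9.5036 77.6136]
```

```bash
python3 -m jog '[[[5,4,20,-0.02,-0.03,0.01,1],[5,4,20,-0.02,-0.02,0,1],[2,0,18,0,0,0,1],[0,0,17,0,0,0,1],[0,0,0,0,0,0,1]]]'
python3 - <<'E'
from h import *
y=.282;G=(.530-.034*np.cos(y),.3265-.034*np.sin(y),.052)
go2(G,y,.6,0)
x=fit("tin",.07,(.529,.326))
f=bot.grab_frame("wrist");save(f,"w4.png")
E
```

```text
clock: 18.6
position: [0.4336, 0.2937, 0.1549]
tool_rot: [-3.117, 0.59, -2.85]
force: [-0.3, 0.1, 0.9]
grip_width: 0.0857
finger_force: 0.0
q [-0.893   0.5498  0.0312  2.3246  2.1823  0.3873 -1.154 ] pos [0.4336 0.2937 0.1549] rot [-3.1175  0.5902 -2.8502] clk 18.6 | TCP goal [0.4681 0.3086 0.0966] turn [-0.0188 -0.0097  0.0079] shift after turn mm [ 2.2363  4.7298 69.1807] shift before turn [ 1.5231  6.0473 69.0975]
FIT tin [0.5311 0.3269 0.2886] 0.05232776070170175
```

View pics/w4.png

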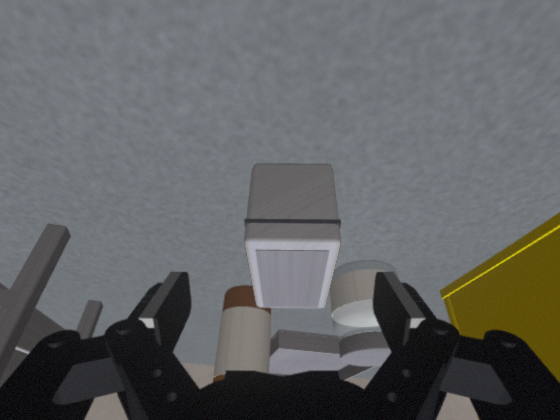

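The wrist view, now from behind, shows the tin at (246-340, 165-308) between the pads but about 12 px right of centre. That fits the computed +6 mm shift along tool y.

```bash
python3 -m jog '[[[1,6,12,-0.02,-0.01,0.01,1],[0,0,15,0,0,0,1],[0,0,15,0,0,0,1],[0,0,12,0,0,0,1],[0,0,0,0,0,0,1]]]'
python3 - <<'E'
from h import *
y=.285;G=(.5305-.034*np.cos(y),.3267-.034*np.sin(y),.052)
go2(G,y,.6,0)
E
```

```text
clock: 19.25
position: [0.4598, 0.3088, 0.1106]
tool_rot: [3.137, 0.602, -2.861]
force: [-0.3, -0.2, 0.3]
grip_width: 0.085
finger_force: 0.0
q [-0.783   0.6739 -0.0668  2.2663  2.3291  0.4693 -1.2642] pos [0.4598 0.3088 0.1106] rot [ 3.1371  0.6022 -2.8605] clk 19.25 | TCP goal [0.4686 0.3086 0.0966] turn [ 0.0023  0.0022 -0.0032] shift after turn mm [ 0.9669 -2.6799 16.3354] shift before turn [ 0.994  -2.7201 16.3272]
```

```bash
python3 -m jog '[[[1,-3,8,0,0,0,1],[0,0,8,0,0,0,1],[0,0,0,0,0,0,1],[0,0,0,0,0,0,0],[0,0,0,0,0,0,0]]]' 70
python3 -m jog '[[[0,0,0,0,0,0,0],[0,0,0,0,0,0,0],[0,0,0,0,0,0,0],[0,0,0,0,0,0,0],[0,0,0,0,0,0,0]]]'
python3 -m jog '[[[-6,0,-8,0,0,0,0],[-11,0,-16,0,0,0,0],[-11,0,-16,0,0,0,0],[-11,0,-16,0,0,0,0],[-11,0,-16,0,0,0,0]]]'
python3 -m jog '[[[-11,0,-16,0,0,0,0],[-11,0,-16,0,0,0,0],[0,0,0,0,0,0,0]]]'
python3 - <<'E'
from h import *
go2((.5,.3,.2),.01,.6)
for n in("side","wrist","scene"):
    f=bot.grab_frame(n);print(n,[(d["xyz"],d["conf"]) for d in bot.spot_point("tin",f)[:2]])
E
```

```text
clock: 19.75
position: [0.4682, 0.3083, 0.0974]
tool_rot: [3.136, 0.603, -2.861]
force: [0.6, 0.3, 0.5]
grip_width: 0.0589
finger_force: 0.0
clock: 20.25
position: [0.4681, 0.3084, 0.0976]
tool_rot: [3.136, 0.603, -2.861]
force: [-3.8, -1.6, 6.7]
grip_width: 0.0568
finger_force: 74.7
clock: 20.75
position: [0.4684, 0.3079, 0.1861]
tool_rot: [3.134, 0.602, -2.862]
force: [-0.1, -0.4, -4.3]
grip_width: 0.0569
finger_force: 75.5
clock: 21.05
position: [0.4693, 0.3083, 0.2265]
tool_rot: [3.134, 0.607, -2.862]
force: [-1.3, 0.0, -5.2]
grip_width: 0.0567
finger_force: 76.5
q [-1.0684  0.4428  0.3177  2.2286  1.8539  0.1617 -0.7789] pos [0.4693 0.3083 0.2265] rot [ 3.134   0.6068 -2.8625] clk 21.05 | TCP goal [0.4695 0.2997 0.2446] turn [0.1603 0.0059 0.2217] shift after turn mm [-10.3046  -8.5953 -14.8521] shift before turn [ -8.5242  -8.1948 -16.1503]
side [([0.528, 0.3292, 0.1296], 0.85)]
wrist [([0.5276, 0.3238, 0.1278], 0.68)]
scene [([0.5315, 0.3274, 0.1268], 0.76)]
```

```bash
python3 - <<'E'
from ik import *
x0=np.array([-1.0684,.4428,.3177,2.2286,1.8539,.1617,-.7789])
for T in((.465,.2,.2205),(.465,.05,.2205),(.52,.05,.194)):
  for t in(.5,.6,.65):
    R=Rt(.01,t)@np.diag([-1,-1,1]);o=ik(np.array(T),R,5,x0)
    print(T,t,len(o),[np.round(q,2) for q in o[:1]])
E
```

```text
(0.465, 0.2, 0.2205) 0.5 1 [array([-0.6 ,  0.38,  0.  ,  2.25,  1.28,  0.24, -0.23])]
(0.465, 0.2, 0.2205) 0.6 2 [array([-0.62,  0.38,  0.  ,  2.29,  1.81,  0.29, -0.78])]
(0.465, 0.2, 0.2205) 0.65 5 [array([-0.63,  0.39,  0.  ,  2.32,  1.99,  0.34, -0.97])]
(0.465, 0.05, 0.2205) 0.5 2 [array([ 0.03,  0.34, -0.33,  2.35,  1.76,  0.18, -0.38])]
(0.465, 0.05, 0.2205) 0.6 4 [array([-0.23,  0.33, -0.  ,  2.41,  2.77,  0.21, -1.4 ])]
(0.465, 0.05, 0.2205) 0.65 2 [array([-0.24,  0.34,  0.  ,  2.41,  2.8 ,  0.25, -1.43])]
(0.52, 0.05, 0.194) 0.5 4 [array([-0.  ,  0.45, -0.27,  2.25,  1.85,  0.18, -0.44])]
(0.52, 0.05, 0.194) 0.6 3 [array([-0.21,  0.45, -0.  ,  2.31,  2.84,  0.22, -1.45])]
(0.52, 0.05, 0.194) 0.65 5 [array([-0.22,  0.45,  0.  ,  2.33,  2.9 ,  0.3 , -1.52])]
```

```bash
python3 -m jog '[[[0,-5,0,0.05,0,0.08,0],[0,-10,0,0.06,0,0.07,0],[0,-15,0,0.05,0,0.07,0],[0,-20,0,0,0,0,0],[0,-25,0,0,0,0,0]]]'
python3 -m jog '[[[0,-25,0,0,0,0,0],[0,-25,0,0,0,0,0],[0,-20,0,0,0,0,0],[0,0,0,0,0,0,0],[0,0,0,0,0,0,0]]]'
python3 - <<'E'
from h import *
R=Rt(.01,.6);go2(np.array([.47,.048,.2205])+.054*R[:,2],.01,.6)
f=bot.grab_frame("side");print([(d["xyz"],d["conf"]) for d in bot.spot_point("tin",f)[:2]])
E
```

```text
clock: 21.85
position: [0.4741, 0.2347, 0.2226]
tool_rot: [-3.139, 0.6, -3.116]
force: [1.4, -0.3, -3.3]
grip_width: 0.0567
finger_force: 76.5
clock: 22.35
position: [0.4762, 0.1639, 0.2233]
tool_rot: [-3.14, 0.6, -3.119]
force: [0.8, 1.3, -3.7]
grip_width: 0.0574
finger_force: 76.6
q [-0.8594  0.3821  0.3057  2.3585  1.9997  0.2257 -0.967 ] pos [0.4762 0.1639 0.2233] rot [-3.1397  0.6003 -3.1192] clk 22.35 | TCP goal [0.47   0.048  0.2205] turn [0.0051 0.0003 0.0102] shift after turn mm [   7.6757 -115.8061   -1.841 ] shift before turn [   8.8609 -115.7105   -2.4335]
[([0.5377, 0.1664, 0.1238], 0.82)]
```

```bash
python3 -m jog '[[[1,-24,0,0,0,0.01,0],[1,-24,0,0,0,0,0],[1,-24,0,0,0,0,0],[1,-24,0,0,0,0,0],[0,-20,0,0,0,0,0]]]'
python3 -m jog '[[[0,0,0,0,0,0,0],[0,0,0,0,0,0,0]]]'
python3 - <<'E'
from h import *
R=Rt(.01,.6);go2(np.array([.52,.048,.2])+.054*R[:,2],.01,.6)
s=bot.observe();f=bot.grab_frame("wrist");save(f,"w5.png")
for q in("tin","mouth_left","shelf_edge"):print(q,[(d["xyz"],d["conf"]) for d in bot.spot_point(q,f)[:2]])
f=bot.grab_frame("side");print([(d["xyz"],d["conf"]) for d in bot.spot_point("tin",f)[:2]])
f=bot.grab_frame("scene");print([(d["xyz"],d["conf"]) for d in bot.spot_point("tin",f)[:2]])
E
```

```text
clock: 22.95
position: [0.4746, 0.0482, 0.2208]
tool_rot: [3.137, 0.601, -3.128]
force: [0.5, 0.2, -4.1]
grip_width: 0.0572
finger_force: 76.8
clock: 23.15
position: [0.4749, 0.0485, 0.2209]
tool_rot: [3.137, 0.601, -3.13]
force: [-0.6, -0.1, -3.2]
grip_width: 0.0572
finger_force: 77.0
q [-0.3134  0.3289 -0.0002  2.4297  2.4398  0.2564 -1.1369] pos [0.4749 0.0485 0.2209] rot [ 3.1367  0.6008 -3.1303] clk 23.15 | TCP goal [0.52  0.048 0.2  ] turn [0.0056 0.0008 0.001 ] shift after turn mm [-25.4345  -0.9789  42.7397] shift before turn [-25.399   -1.2434  42.754 ]
tin [([0.5364, 0.0464, 0.1273], 0.91)]
mouth_left []
shelf_edge []
[([0.5347, 0.0543, 0.1243], 0.81)]
[([0.5411, 0.0515, 0.1261], 0.96), ([0.789, -0.0427, 0.0707], 0.42)]
```

View pics/w5.png

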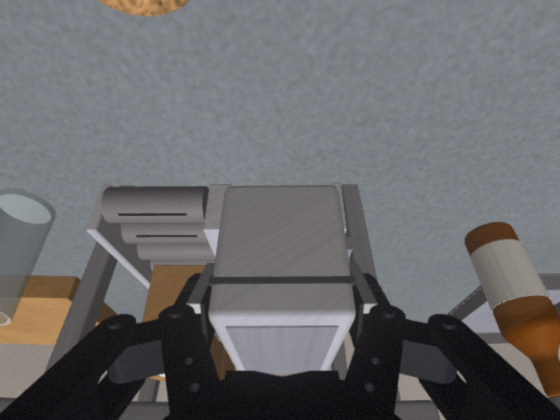

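The tin is level and square at (215-355, 185-380), over the left lane. The middle guide front is near (209,187) and the outer guide at (343-358,187). I'll check the centring.

```bash
python3 - <<'E'
from h import *
s=bot.observe();f=bot.grab_frame("wrist")
def planex(px,x):
    R,t=cam(f,s);K=np.array(f["intrinsics"]);p=cv2.undistortPoints(np.array(px,float)[:,None],K,np.array([f["k1"],0,0,0.]))[:,0]
    d=np.c_[p,np.ones(len(p))]@R;c=-R.T@t;return (c+d*((x-c[0])/d[:,0])[:,None])[:,1:]
print(planex([[209,187],[343,187],[358,187],[105,187]],.556))
print("tin rear",planex([[215,275],[346,275],[222,188],[340,188]],.4875))
E
```

```text
[[-0.0059  0.0647]
 [ 0.0995  0.0634]
 [ 0.1114  0.0633]
 [-0.0878  0.0654]]
tin rear [[0.0228 0.1751]
 [0.0755 0.1748]
 [0.0204 0.128 ]
 [0.0786 0.1273]]
```

```bash
python3 -m jog '[[[-8,0,6,0,0,0,0],[-8,0,5,0,0,0,0],[-8,0,5,0,0,0,0],[-8,0,5,0,0,0,0],[0,0,0,0,0,0,0]]]'
python3 -m jog '[[[-4,0,3,0,0,0,0],[3,0,5,0,0,0,0],[3,0,5,0,0,0,0],[2,0,3,0,0,0,0],[0,0,0,0,0,0,0]]]'
python3 - <<'E'
from h import *
R=Rt(.01,.6);go2(np.array([.52,.048,.195])+.054*R[:,2],.01,.6)
f=bot.grab_frame("side");print([(d["xyz"],d["conf"]) for d in bot.spot_point("tin",f)[:2]])
E
```

```text
clock: 24.1
position: [0.5144, 0.0489, 0.222]
tool_rot: [3.137, 0.602, -3.13]
force: [0.2, -0.4, -3.4]
grip_width: 0.0573
finger_force: 77.0
clock: 24.6
position: [0.5184, 0.0488, 0.2056]
tool_rot: [3.137, 0.6, -3.13]
force: [-0.3, 0.2, -2.8]
grip_width: 0.057
finger_force: 77.0
q [-0.2578  0.4126 -0.025   2.3383  2.4617  0.2476 -1.1241] pos [0.5184 0.0488 0.2056] rot [ 3.1371  0.6    -3.13  ] clk 24.6 | TCP goal [0.52  0.048 0.195] turn [ 0.0054 -0.      0.0013] shift after turn mm [ 4.6661 -0.8084  9.6834] shift before turn [ 4.6671 -0.8541  9.6789]
[([0.5776, 0.052, 0.1072], 0.56)]
```

```bash
python3 -m jog '[[[2,-1,3,0,0,0,0],[2,0,3,0,0.04,0,0],[0,0,0,0,0,0,0]]]'
python3 -m jog '[[[0,0,2,0,0,0,0],[0,0,0,0,0,0,0]]]'
python3 -m jog '[[[0,0,1,0,0,0,0],[0,0,0,0,0,0,0]]]'
python3 - <<'E'
from h import *
f=bot.grab_frame("side");print([(d["xyz"],d["conf"]) for d in bot.spot_point("tin",f)[:2]])
f=bot.grab_frame("scene");print([(d["xyz"],d["conf"]) for d in bot.spot_point("tin",f)[:2]])
E
```

```text
clock: 25.0
position: [0.5192, 0.0481, 0.1992]
tool_rot: [3.137, 0.561, -3.129]
force: [-0.0, -0.8, -4.0]
grip_width: 0.0569
finger_force: 77.0
clock: 25.2
position: [0.5199, 0.0482, 0.1974]
tool_rot: [3.137, 0.562, -3.129]
force: [-0.4, 0.4, -3.5]
grip_width: 0.0575
finger_force: 77.0
clock: 25.4
position: [0.5204, 0.0481, 0.1966]
tool_rot: [3.137, 0.562, -3.13]
force: [-0.2, -0.2, -4.2]
grip_width: 0.0572
finger_force: 77.0
[([0.5753, 0.0532, 0.0952], 0.57)]
[([0.5857, 0.049, 0.0958], 0.58)]
```

```bash
python3 -m jog '[[[1,0,1,0,0,0,0],[0,0,0,0,0,0,0],[0,0,0,0,0,0,1],[0,0,0,0,0,0,1],[0,0,0,0,0,0,1]]]'
python3 -m jog '[[[0,0,0,0,0,0,1],[0,0,0,0,0,0,1],[0,0,0,0,0,0,1],[0,0,0,0,0,0,1],[0,0,0,0,0,0,1]]]'
python3 -m jog '[[[0,0,0,0,0,0,1],[0,0,0,0,0,0,1],[0,0,0,0,0,0,1],[0,0,0,0,0,0,1],[0,0,0,0,0,0,1]]]'
python3 - <<'E'
from h import *
for n in("side","scene"):
    f=bot.grab_frame(n);save(f,n+"3.png")
    for q in("tin","tin_front"):print(n,q,[(d["xyz"],d["conf"]) for d in bot.spot_point(q,f)[:2]])
E
```

```text
clock: 26.1
position: [0.5203, 0.0481, 0.1955]
tool_rot: [3.137, 0.562, -3.13]
force: [-0.1, -0.3, 0.2]
grip_width: 0.0856
finger_force: 0.0
clock: 26.6
position: [0.5202, 0.0481, 0.1953]
tool_rot: [3.137, 0.561, -3.129]
force: [-0.7, 0.4, 0.7]
grip_width: 0.0854
finger_force: 0.0
clock: 27.1
position: [0.5201, 0.0481, 0.1953]
tool_rot: [3.137, 0.561, -3.129]
force: [-0.3, 0.5, 0.4]
grip_width: 0.0855
finger_force: 0.0
side tin [([0.6847, 0.0549, 0.0821], 0.89), ([0.55, 0.0039, 0.2144], 0.34)]
side tin_front [([0.7844, 0.0528, 0.0672], 0.61)]
scene tin [([0.6902, 0.05, 0.0804], 0.84)]
scene tin_front [([0.7882, 0.0538, 0.0747], 0.62)]
```

Rolled home. I'll back off and check once more.

```bash
python3 -m jog '[[[0,0,-20,0,0,0,1],[0,0,-30,0,0,0,1],[0,0,-10,0,0,0,1],[0,0,0,0,0,0,1],[0,0,0,0,0,0,1]]]'
python3 - <<'E'
from h import *
for n in("scene","side"):
    f=bot.grab_frame(n);save(f,n+"4.png")
    for q in("tin","tin_front","carton","carton_front"):print(n,q,[(np.round(d["xyz"],3),d["conf"]) for d in bot.spot_point(q,f)[:2]])
cv2.imwrite("pics/crop4.png",cv2.resize(f["img"][140:270,160:320,::-1],None,fx=4,fy=4))
E
```

```text
clock: 27.9
position: [0.4974, 0.0469, 0.2332]
tool_rot: [3.139, 0.564, -3.131]
force: [-0.3, 0.9, -0.6]
grip_width: 0.0854
finger_force: 0.0
scene tin [(array([0.692, 0.05 , 0.083]), 0.71), (array([0.558, 0.004, 0.213]), 0.63)]
scene tin_front [(array([0.787, 0.055, 0.071]), 0.75)]
scene carton [(array([ 0.691, -0.04 ,  0.082]), 0.87), (array([0.786, 0.056, 0.075]), 0.61)]
scene carton_front []
side tin [(array([0.683, 0.056, 0.078]), 0.57)]
side tin_front [(array([0.787, 0.054, 0.07 ]), 0.65), (array([ 0.791, -0.042,  0.07 ]), 0.27)]
side carton [(array([ 0.692, -0.042,  0.081]), 0.58)]
side carton_front [(array([ 0.794, -0.044,  0.07 ]), 0.7)]
```

View pics/crop4.png

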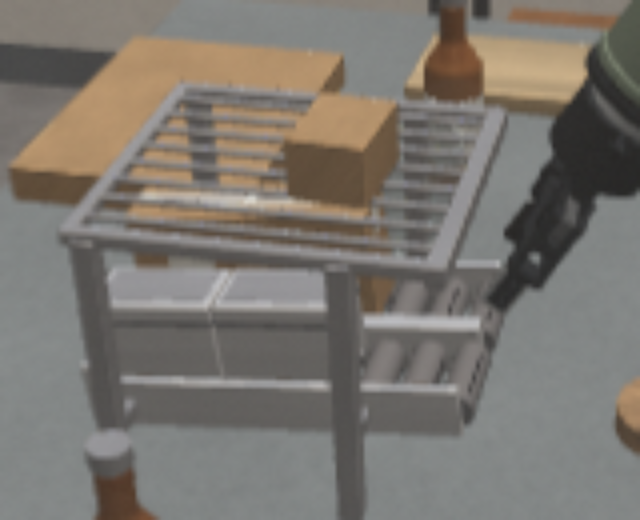

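The crop shows the two tins end to end and upright at (110-350, 270-380), touching at x≈215. The cartons are in line behind them, and the shelf box is undisturbed.

```bash
python3 -c "
from workcell import bot
print(bot.job_done())"
```

```text
the job is handed in; nothing more can be done
None
```

The carton (right lane) and the tin (left lane) rolled down and stand upright against the ones ahead of them by my last camera check, and the job was handed in after about 28 s of the 62 s; the hand-in returned no verdict.

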